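# Show the student which slot the network card goes in

### The job

A student is about to fit the small network card to the desktop board. Show what goes where: point at the network card lying on the mat, with the fingertips held about two centimetres straight above the middle of the card for two seconds, then point in the same way at the middle of the short slot on the board that it plugs into, and finish still pointing at that slot. Only point: do not touch or move the card, the board or anything else lying there.

Things in the scene. Friction and masses are not known exactly. Their poses are not given: they have to be found in the camera images.
- board: Desktop computer's main board, 244 mm square, fixed, parts up on a 258 mm square foam slab, left or right on the bench. Origin: centre of the foam's underside, z up; circuit board top at 11.6 mm, tallest part 43 mm. Near its -x edge three grey slots lie along y, 7.5 mm wide: long (89 mm) at x -100 mm, short (25 mm) at -79 mm, long at -38 mm. Metal ports at the +y edge.
- short_slot (a point): The middle of the top face of the short slot, 22.8 mm above the bench; z up, y along the slot. It is the only 25 mm slot on the board.
- mat: Flat grey-blue work mat, 340 x 370 x 2 mm, lying fixed on the bench on the other side from the board. Origin: centre of its underside.
- network_card: Small plug-in network card, loose, parts up on the mat: circuit board 84 x 62 mm, steel bracket 80 mm long and 18 mm high across its -x end, gold edge connector (25 mm) on its -y side, a square 32 mm finned aluminium heat sink in the middle, a steel jack at the bracket. Origin: under its centre, at the mat; x along its length, z up.
- network_card_top (a point): The middle of the card: the centre of the top of its finned heat sink, 16 mm above the mat.
- graphics_card: Bystander: a long plug-in graphics card, loose on the mat, 168 x 80 x 18 mm, with a black cooler with one fan and an 89 mm edge connector. Origin: under its centre; x along its length.
- memory_module: Bystander: a memory module with an aluminium cover lying flat and loose on the mat, 133 x 31 x 7 mm. Origin: under its centre; x along its length.
- screwdriver: Bystander: a screwdriver lying loose on the bench beyond the work, 200 mm long, its handle 26 mm thick. Origin: under its middle; x along it.
- screw_jar: Bystander: a small closed glass jar with a steel lid, 52 mm across, 50 mm high, loose on the bench beyond the work. Origin: centre of its underside.
Mind the look-alikes: they are no part of the job. What is shaped like the network_card but green or orange is not meant.

How it is judged:
By the outcome, as a careful person would: the job done as asked, in the order asked, and still so for the second after the job is handed in, with the robot touching nothing.
It also fails if it takes over 45 s, if anything falls off the work surface, if the arm or the gripper's body presses on something with over 40 N, if the wrist force passes 120 N, or if a joint passes its speed limit or range.

### The arm

A 6-joint arm with a two-finger parallel gripper is mounted at the origin on the work surface. World frame = base frame: x ahead of the robot, y to its left, z up, the work surface at z = 0. Lengths are in m, angles in rad, forces in N, time in s.
With the tool pointing down it reaches from about 0.275 to 0.825 m from the base axis. Payload 4.9 kg.
Tool frame: the origin (TCP) lies midway between the tips of the shut fingers; the grasp point (between the pads) lies 19 mm behind it (bot.grip_depth is the distance from the TCP to the grasp point, in m); y points along the fingers, x is the direction in which the jaws open and shut, and the axes are right-handed (so a half turn about y gives the same grasp; the last joint's range is limited). The gripper opens to 85 mm and grips with 20 to 120 N. Pads are 22 mm wide; open, the fingers measure 114 mm over their backs; the gripper's body (76 mm by 85 mm) begins 54 mm behind the grasp point. The pads swing forward as they close: fully open they stand 13 mm farther back than shut.
Start: joints at [1.049, 0.326, -0.193, 1.052, 0, 1.437], TCP at [0.208, 0.509, 0.208] pointing down, gripper open.
Joint ranges: [-2.65, 2.65], [-0.97, 1.79], [-1.3, 1.35], [-1.93, 2.1], [-1.47, 1.37], [-3.14, 3.14]. Speed limits (rad/s): [2.57, 2.57, 3.14, 3.14, 3.14, 3.14].

### API

Orientations are given as a unit quaternion [w, x, y, z].
In Python, from cell import bot gives the robot as it stands. Calls block until the motion is done:
- bot.move_pose(position, orientation): joint-space move of the TCP to a pose.
- bot.move_linear(position, speed=0.15, rotation=None, until_force=None): straight line of the TCP; rotation=None keeps the orientation; speed is the mean speed in m/s. With until_force (N) it stops when the force on the tool has changed by that much, and returns True; else False.
- bot.goto_joints(angles): joint-space move.
- bot.set_gripper(opening, grasp_force=None): opening from 0.0 (shut) to 1.0 (fully open); grasp_force is the grip in N (None keeps the last); returns when the fingers have stopped.
- bot.wait(seconds).
- bot.solve_ik(position, orientation): joint angles nearest the present ones, or None.
- bot.camera(name): name is "scene" or "side" or "wrist"; returns the picture (400x640x3 uint8, red, green, blue); there is no depth.
- bot.calibration(name): a dict with "mtx" (3x3 intrinsics, pixels), "extrinsics" (4x4, takes a point from world to camera coordinates); the wrist camera has in their place "hand_eye" (4x4, takes a point from camera to tool coordinates, whose origin is the TCP and whose axes are the tool frame's). Camera axes: x right, y down, z forward; pixel columns grow to the right and rows downward; lengths in m; the calibration is good to about 2 mm. The wrist camera is an equidistant fisheye: a pixel r from the principal point sees the ray r / f radians off the axis. A picture is of the moment at which its call begins: read the wrist's pose just before it. calibration takes no time and is no camera call.
A pose or a line that the arm cannot do raises bot.PlanningError and nothing moves.
- bot.close_job(): hands the job in, once; it reports no verdict.
Trained networks look in the newest picture that a camera, given by its name, has taken for a name from the list of things; names that differ only in an ending like _2 or _b are one class to them, and where a whole thing is asked for, a point or a joint stands for the part that bears it (a point fixed in the world has none). Each returns a list of dicts, best first, with "confidence" (0 to 1); they miss things now and then, are a little off and sometimes report something else, mostly with a low value. They report only what shows in the picture. A call takes as long as a camera call. They do not tell look-alikes from the thing itself.
- bot.search_frame(camera, thing): "bbox" ([left, top, width, height] in pixels, round what is visible of it).
Readings, each from a call of its own:
- bot.read_clock(): time.
- bot.read_joint_positions(): joint angles.
- bot.read_joint_vel(): joint speeds.
- bot.read_joint_efforts(): joint torques, N m.
- bot.read_position(): TCP position.
- bot.read_tool_rot(): TCP orientation.
- bot.read_ft_force(): force on the tool from outside, world axes, zero at the start.
- bot.read_moment(): the same for the moment, N m.
- bot.read_gripper_width(): opening from 0.0 (shut) to 1.0 (fully open).
Only numpy, scipy, OpenCV 4.12 (cv2) and the standard library are available. Lean on these libraries where they do the work, as an engineer would, in place of code of your own. Each camera call takes 0.05 s, during which the arm holds its last target. There are 200 camera calls.

## Working session

There is one attempt and no reset: what is moved stays moved. The work goes in short steps, each a Python script; the robot and the scene stay as the last script left them, time stands still between calls to the robot, and variables do not carry over. Pictures are saved under pics/ and viewed, on a budget of 10 in all, crops included, one or two more only if the job needs it, and the job is handed in when it is done.

```bash
mkdir -p pics; python3 - <<'E'
from cell import bot
import cv2, numpy as np
for n in ["scene","side"]:
    im=bot.camera(n); cv2.imwrite(f"pics/{n}0.png",im[:,:,::-1])
    c=bot.calibration(n); print(n,c["mtx"].tolist(),np.round(c["extrinsics"],4).tolist())
    for t in ["network_card","short_slot","board"]:
        print(t,[(d["bbox"],round(d["confidence"],2)) for d in bot.search_frame(n,t)])
c=bot.calibration("wrist");print({k:np.round(v,4).tolist() for k,v in c.items()})
print(bot.read_tool_rot(),bot.read_clock())
E
```

```text
scene [[411.40106121070374, 0.0, 321.27239885284837], [0.0, 411.40106121070374, 195.68326195752408], [0.0, 0.0, 1.0]] [[0.1153, 0.9933, 0.0062, -0.1506], [0.7557, -0.0837, -0.6496, -0.3761], [-0.6447, 0.0796, -0.7603, 1.4763], [0.0, 0.0, 0.0, 1.0]]
network_card [([441.3, 158.8, 33.6, 23.4], 0.95), ([409.5, 123.3, 29.6, 17.6], 0.8), ([369.5, 161.5, 33.0, 25.4], 0.73), ([356.3, 121.3, 37.2, 24.6], 0.73)]
short_slot [([145.5, 164.4, 127.8, 86.5], 0.93)]
board [([147.5, 162.8, 120.5, 93.4], 0.92)]
side [[392.41781483662425, 0.0, 317.22161522396357], [0.0, 392.41781483662425, 197.4826450831204], [0.0, 0.0, 1.0]] [[0.74, -0.6722, -0.022, -0.3029], [-0.382, -0.3931, -0.8364, 0.288], [0.5536, 0.6274, -0.5477, 0.8159], [0.0, 0.0, 0.0, 1.0]]
network_card [([244.5, 192.8, 37.8, 14.3], 0.94), ([196.1, 206.8, 35.8, 29.8], 0.68), ([220.9, 166.3, 25.6, 12.1], 0.58), ([188.9, 186.4, 23.8, 19.1], 0.56)]
short_slot [([340.0, 221.6, 145.8, 101.9], 0.67)]
board [([333.2, 217.3, 151.3, 107.0], 0.79)]
{'mtx': [[309.7069, 0.0, 320.9572], [0.0, 309.7069, 198.4883], [0.0, 0.0, 1.0]], 'hand_eye': [[1.0, 0.0019, 0.0006, -0.0003], [-0.0001, -0.2637, 0.9646, -0.1659], [0.002, -0.9646, -0.2637, 0.067], [0.0, 0.0, 0.0, 1.0]]}
[-0.58693687  0.58699914  0.39421781 -0.3943722 ] 0.4
```

```bash
python3 - <<'E'
import cv2
im=cv2.imread("pics/scene0.png")
a=cv2.resize(im[100:290,130:530],(800,380),interpolation=cv2.INTER_CUBIC)
cv2.imwrite("pics/v1.png",a)
E
```

```text
(no output)
```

View pics/v1.png

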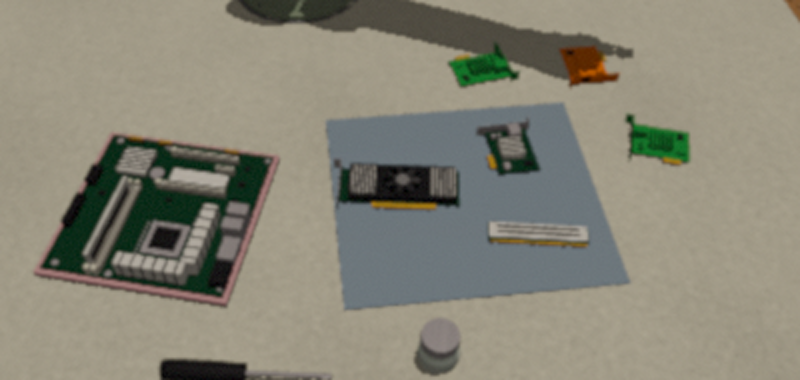

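```bash
cat > h.py <<'E'
from cell import bot
import cv2, numpy as np
from scipy.spatial.transform import Rotation as R
def ray(n,px):
    c=bot.calibration(n);E=c["extrinsics"];r=E[:3,:3].T@np.linalg.inv(c["mtx"])@[*px,1]
    return -E[:3,:3].T@E[:3,3],r
def hit(o,r,z): return o+r*(z-o[2])/r[2]
def wpose():
    p=np.array(bot.read_position());q=np.array(bot.read_tool_rot());T=np.eye(4)
    T[:3,:3]=R.from_quat(q[[1,2,3,0]]).as_matrix();T[:3,3]=p
    return T@bot.calibration("wrist")["hand_eye"]
def wray(T,px):
    K=bot.calibration("wrist")["mtx"];d=(np.array(px)-K[:2,2])/K[0,0];t=np.hypot(*d)
    return T[:3,3],T[:3,:3]@np.array([*(d/t*np.sin(t)),np.cos(t)])
def wproj(T,P):
    K=bot.calibration("wrist")["mtx"];c=(np.linalg.inv(T)@[*P,1])[:3];t=np.arctan2(np.hypot(*c[:2]),c[2])
    return K[:2,2]+K[0,0]*t*c[:2]/np.hypot(*c[:2])
def down(yaw): # tool y down, tool z horizontal at yaw
    z=np.array([np.cos(yaw),np.sin(yaw),0]);y=np.array([0,0,-1.]);x=np.cross(y,z)
    q=R.from_matrix(np.c_[x,y,z]).as_quat();return q[[3,0,1,2]]
E
python3 - <<'E'
from h import *
q=np.array(bot.read_tool_rot());print(R.from_quat(q[[1,2,3,0]]).as_matrix().round(2).tolist())
card=hit(*ray("scene",(386.2,174)),.018);board=hit(*ray("scene",(208,208)),.012)
s=hit(*ray("side",(213.5,222)),.018);print(card,s,board)
bot.set_gripper(0)
for n,p in (("card",card),("board",board)):
    if n=="board": p=board+[-.08,0,0]
    pos=[p[0],p[1],.17]
    for yaw in (np.arctan2(p[1],p[0]),np.arctan2(p[1],p[0])+np.pi):
        j=bot.solve_ik(pos,down(yaw)); print(n,yaw,None if j is None else np.round(j,2))
E
```

```text
[[0.38, -0.0, -0.93], [0.93, -0.0, 0.38], [-0.0, -1.0, 0.0]]
[0.46202792 0.2866033  0.018     ] [0.25533186 0.26876022 0.018     ] [ 0.52787944 -0.21724323  0.012     ]
card 0.5552239439130104 [ 0.42  0.34 -0.27  0.96  0.    3.01]
card 3.696816597502804 [ 0.42  0.34 -0.27  0.96  0.   -0.14]
board -0.45161498520618837 [-0.6   0.26 -0.39  0.92  0.    2.99]
board 2.6899776683836047 [-0.6   0.26 -0.39  0.92  0.   -0.15]
```

```bash
python3 - <<'E'
from h import *
for n,p in (("board",[.45,-.217,.2]),("card",[.462,.287,.14])):
    bot.move_pose(p,down(np.arctan2(p[1],p[0])+np.pi)); bot.wait(.2)
    T=wpose();im=bot.camera("wrist");np.save(f"T_{n}.npy",T);cv2.imwrite(f"pics/w_{n}.png",im[:,:,::-1])
    print(n,wproj(T,[p[0],p[1],.018]),bot.search_frame("wrist","network_card" if n=="card" else "short_slot")[:3])
print(bot.read_clock())
E
```

```text
board [320.62636121 174.81846899] [{'bbox': [228.3, 99.2, 225.8, 188.5], 'confidence': 0.57}]
card [321.60452354 186.60718819] [{'bbox': [487.3, 77.0, 72.0, 98.4], 'confidence': 0.83}, {'bbox': [281.7, 121.4, 104.8, 106.2], 'confidence': 0.7}, {'bbox': [366.6, 0.0, 105.0, 68.1], 'confidence': 0.66}]
6.3083
```

View pics/w_board.png

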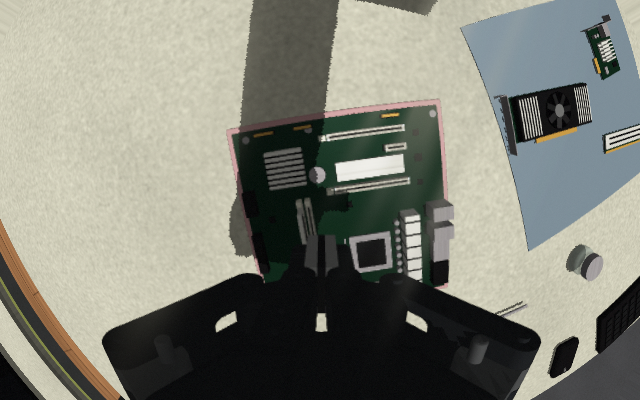

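View pics/w_card.png

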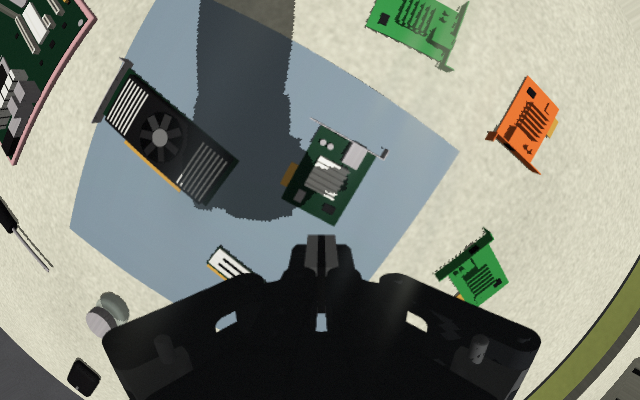

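```bash
python3 - <<'E'
from h import *
b=cv2.imread("pics/w_board.png")[110:200,310:440];c=cv2.imread("pics/w_card.png")[110:230,275:395]
v=np.zeros((480,800,3),np.uint8);o=cv2.resize(b,None,fx=4,fy=4);v[:360,:520]=o   # nearest-ish 4x at left
o=cv2.resize(c,None,fx=2.3,fy=2.3);v[:o.shape[0],522:522+o.shape[1]]=o
cv2.imwrite("pics/v4.png",v)
Tb=np.load("T_board.npy");Tc=np.load("T_card.npy")
for px in [(396,147),(322,136),(404,127)]: print(hit(*wray(Tb,px),.0228))
print(hit(*wray(Tc,(327,178)),.018))
E
```

```text
[ 0.45648155 -0.1256878   0.0228    ]
[ 0.41034161 -0.196327    0.0228    ]
[ 0.43940852 -0.10795669  0.0228    ]
[0.45217539 0.28691279 0.018     ]
```

View pics/v4.png

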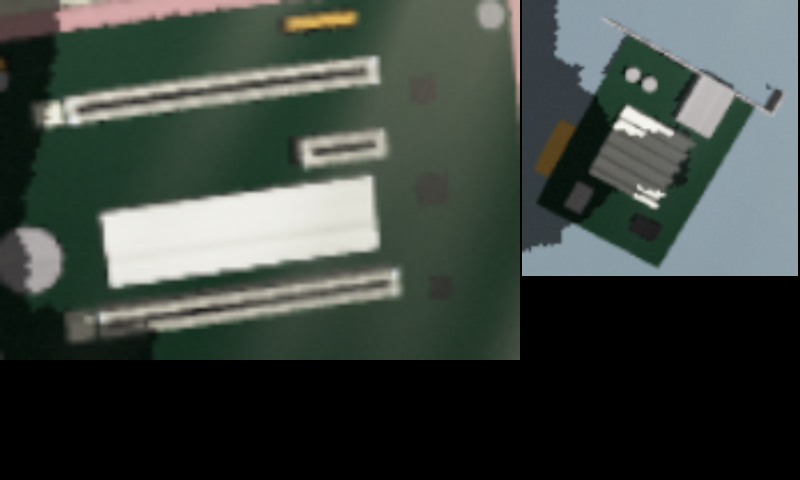

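```bash
python3 - <<'E'
from h import *
Tb=np.load("T_board.npy");Tc=np.load("T_card.npy")
s=hit(*wray(Tb,(395.2,146.4)),.0228);k=hit(*wray(Tc,(327,177.6)),.018);print(s,k)
np.save("pts.npy",[s,k])
print("tcp px",wproj(Tc,(Tc@np.linalg.inv(bot.calibration("wrist")["hand_eye"]))[:3,3]))
v=[]
for n in ("scene","side"):
    im=cv2.imread(f"pics/{n}0.png");c=bot.calibration(n);E=c["extrinsics"]
    for P in (s,k):
        u=c["mtx"]@(E@[*P,1])[:3];u=u[:2]/u[2];print(n,u)
        x,y=np.round(u).astype(int);o=cv2.resize(im[y-24:y+25,x-39:x+40],None,fx=5,fy=5,interpolation=cv2.INTER_CUBIC)
        w=(u-[x-39,y-24]+.5)*5;cv2.drawMarker(o,tuple(int(a) for a in w),(0,0,255),0,14,1);v.append(o)
cv2.imwrite("pics/v5.png",np.vstack([np.hstack(v[:2]),np.hstack(v[2:])]))
E
```

```text
[ 0.45547094 -0.12627305  0.0228    ] [0.45184728 0.2867068  0.018     ]
tcp px [320.54819591 234.92135465]
scene [241.71109968 182.81873157]
scene [385.47371526 171.46577673]
side [364.88034701 255.58455448]
side [265.91414388 193.5493626 ]
```

View pics/v5.png

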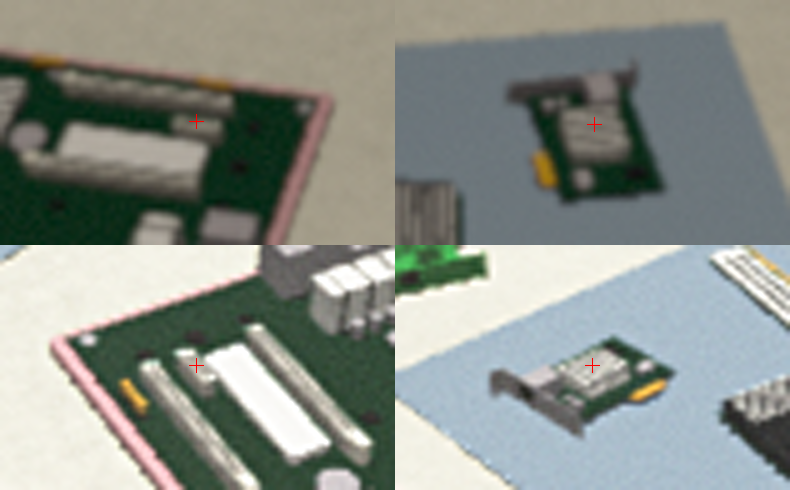

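```bash
python3 - <<'E'
from h import *
s,k=np.load("pts.npy")
bot.move_linear([k[0],k[1],.075]);bot.wait(.3)
T=wpose();im=bot.camera("wrist");np.save("T_c2.npy",T);cv2.imwrite("pics/c2.png",im[:,:,::-1])
print(bot.read_position(),wproj(T,k),bot.read_clock())
o=cv2.resize(im[100:270,220:420,::-1],None,fx=3.4,fy=3.4);cv2.imwrite("pics/v6.png",o)
E
```

```text
[0.45236089 0.28691633 0.075641  ] [320.7798953  205.01165197] 7.25
```

View pics/v6.png

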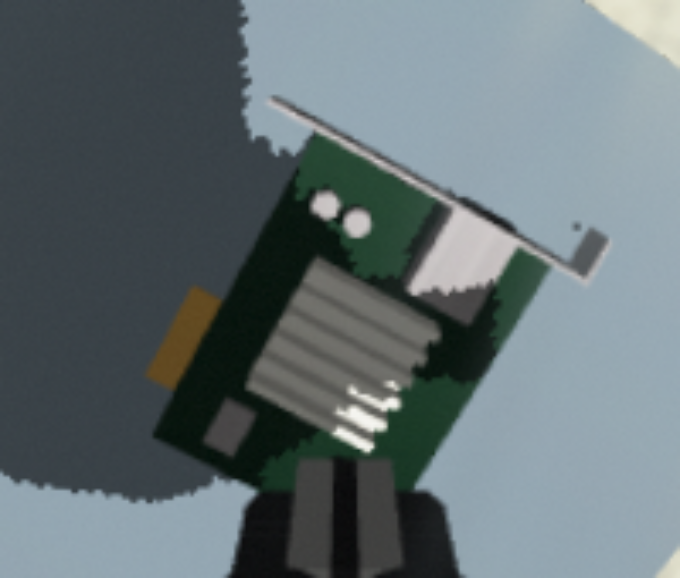

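```bash
python3 - <<'E'
from h import *
s,k=np.load("pts.npy")
bot.move_linear([k[0],k[1],k[2]+.02],speed=.08);bot.wait(.4);print(bot.read_position());bot.wait(2.5)
bot.move_linear([k[0],k[1],.15])
bot.move_pose([s[0],s[1],.15],down(np.arctan2(s[1],s[0])+np.pi))
bot.move_linear([s[0],s[1],.085]);bot.wait(.3)
T=wpose();im=bot.camera("wrist");np.save("T_b2.npy",T)
print(bot.read_position(),wproj(T,s),bot.read_clock())
o=cv2.resize(im[100:270,220:420,::-1],None,fx=3.4,fy=3.4);cv2.imwrite("pics/v7.png",o)
E
```

```text
[0.45206678 0.28680348 0.03830233]
[ 0.45594297 -0.12648271  0.08560633] [321.20677904 203.16327539] 14.1167
```

View pics/v7.png

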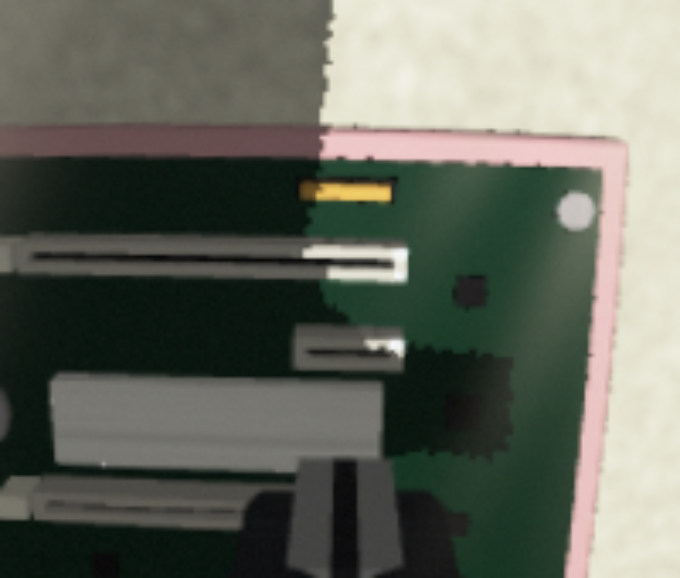

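```bash
python3 - <<'E'
from h import *
s,k=np.load("pts.npy")
m=hit(*wray(np.load("T_b2.npy"),(322.5,202.1)),.0228);print(s,m)
bot.move_linear([m[0],m[1],m[2]+.02],speed=.08);bot.wait(2.6)
print(bot.read_position(),bot.read_ft_force())
v=[]
for n in ("scene","side"):
    im=bot.camera(n);v.append(im[90:290,130:530,::-1])
cv2.imwrite("pics/v8.png",np.vstack([cv2.resize(a,(600,300)) for a in v]));print(bot.read_clock())
E
```

```text
[ 0.45547094 -0.12627305  0.0228    ] [ 0.45491365 -0.12508909  0.0228    ]
[ 0.45491079 -0.12509074  0.04278471] [0.08391299 0.14510348 0.36889818]
17.4917
```

View pics/v8.png

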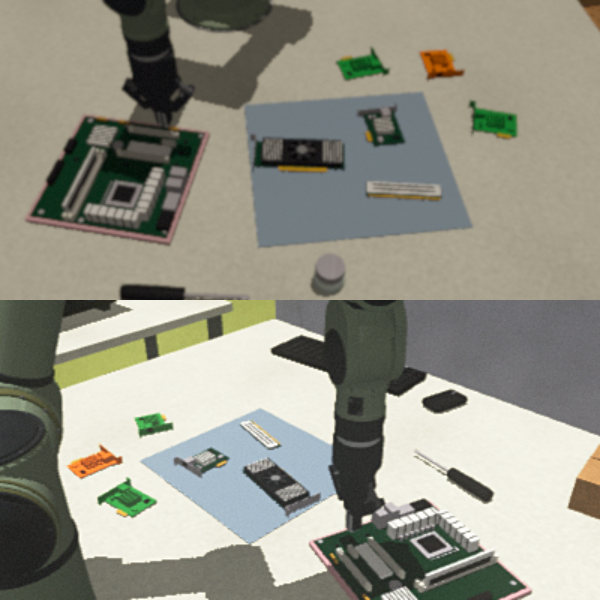

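The arm is over the short slot, nothing has moved, and the force reading is near zero.

```bash
python3 -c "
from h import *
print(bot.close_job())"
```

```text
the job is handed in; nothing more can be done
None
```

I pointed at the network card and then at the short slot, and handed the job in with the arm still pointing at the slot.

- **Card:** I held the shut fingertips 20 mm above the middle of the heat sink on the dark green card on the mat, for about 2.9 s. A closer wrist picture agreed with my first estimate to about 1 px, and both fixed cameras agreed roughly. My first rough pick from the scene camera was 10 mm off in x, so I did not use it.
- **Slot:** I rose clear, crossed over to the board and held 20 mm above the middle of the 25 mm slot for 2.6 s. The close view shifted the target by about 1.3 mm, and I applied that correction before the final descent.
- **Last checks:** The fingertips were at (0.4549, -0.1251, 0.0428), within 0.1 mm of the target. The tool force was about 0.4 N, and the scene and side views showed nothing displaced. The clock read 17.5 s just before handing in.

No final check failed.

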